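# Swing the pure-water spout over the blue beaker and start it

### The job

Push the swing spout of the pure-water dispenser round with a fingertip until its nozzle is over the middle of the blue beaker's mouth, then press the green button on the console all the way down and let it come back up. Do not press the button before the spout is in place. Leave all the beakers, the wash bottle and the brass coupling standing where they are; nothing is to be picked up.

Things in the scene. Friction and masses are not known exactly. Their poses are not given: they have to be found in the camera images.
- station: The fixed dispenser: white base plate 120 x 120 x 22 mm on the bench with a white upright column (radius 19 mm) that carries the steel swing spout. Origin: on the bench on the axis of the column, which is the vertical axis the spout turns about. Its -x axis is the direction of the spout at joint value 0; z is up.
- spout (a joint): Angle of the swing spout about the column (rad), positive anticlockwise seen from above: the spout points along (-cos q, -sin q) in the station's x, y axes. Range -1.35 to 1.35. It turns stiffly (about 0.12 N m, so 1 N of sideways push near its end) and stays where it is left.
- spout_arm (a point): Point on the middle line of the steel spout arm, 120 mm out from the column's axis and 160 mm above the bench: a good place to push. The arm is a straight level bar, 22 mm wide and 26 mm high (147 to 173 mm above the bench), reaching from the column to 180 mm out; both its sides are free to push on. The steel hub at the column has radius 24 mm and its blue cap ends 189 mm above the bench.
- nozzle (a point): Lower end of the nozzle under the spout's outer end, 170 mm out from the column's axis and 118 mm above the bench, 23 mm higher than the beaker rims; the nozzle's radius is 8 to 10 mm.
- beaker_blue: Blue plastic beaker, open at the top, standing loose on the bench: outside radius 42 mm at the rim, 95 mm high, wall 4 mm, 0.15 to 0.3 kg. Origin: centre of its underside, z up. The beaker to be filled. Three beakers stand near the circle that the nozzle follows, their centres within 10 mm of it, in any order.
- beaker_white: White plastic beaker, open at the top, standing loose on the bench: outside radius 42 mm at the rim, 95 mm high, wall 4 mm, 0.15 to 0.3 kg. Origin: centre of its underside, z up. Not to be disturbed.
- beaker_yellow: Yellow plastic beaker, open at the top, standing loose on the bench: outside radius 42 mm at the rim, 95 mm high, wall 4 mm, 0.15 to 0.3 kg. Origin: centre of its underside, z up. Not to be disturbed.
- dispense_top (a point): Centre of the top face of the green push button (radius 16 mm) that stands upright on the fixed white console (110 x 100 x 45 mm with a blue top panel), to the left or the right of the dispenser. It is pressed straight down.
- dispense (a joint): Travel of the green button (m): 0 when up, 0.006 when fully down, which takes about 4 N; it springs back.
- wash_bottle: White wash bottle with a blue cap, radius 32 mm, 160 mm high, standing loose on the bench on the other side of the dispenser from the console. Origin: centre of its underside. Not to be disturbed.
- coupling: Small brass hose coupling standing loose on the bench on the robot's left, nearer to the robot than the beakers: radius 19 mm at the foot, 13 mm above, 40 mm high, 0.09 kg. Origin: centre of its underside. Not to be disturbed.
Mind the look-alikes: they are no part of the job. Leave any purple look-alike of the part that bears dispense_top alone. Of the things that look like the beaker_blue, the smaller one is meant.

How it is judged:
By the outcome, as a careful person would: the job done as asked, in the order asked, and still so for the second after the job is handed in, with the robot touching nothing.
It also fails if it takes over 51 s, if anything falls off the work surface, if the arm or the gripper's body presses on something with over 40 N, if the wrist force passes 120 N, or if a joint passes its speed limit or range.

### The arm

A 6-joint arm with a two-finger parallel gripper is mounted at the origin on the work surface. World frame = base frame: x ahead of the robot, y to its left, z up, the work surface at z = 0. Lengths are in m, angles in rad, forces in N, time in s.
With the tool pointing down it reaches from about 0.375 to 0.825 m from the base axis. Payload 5.5 kg.
Tool frame: the origin (TCP) lies between the finger pads; the fingertips stand 14 mm ahead of it and the grasp point (between the pads) lies 5 mm behind it; z points along the fingers, y is the line along which they close (so a half turn about z gives the same grasp; the last joint's range is limited). The gripper opens to 85 mm and grips with 20 to 120 N. Pads are 22 mm wide; open, the fingers measure 114 mm over their backs; the gripper's body (76 mm by 85 mm) begins 54 mm behind the grasp point. The pads swing forward as they close: fully open they stand 13 mm farther back than shut.
Start: joints at [1.285, 0.314, -0.047, 1.21, 0, 1.571], TCP at [0.169, 0.576, 0.214] pointing down, gripper open.
Joint ranges: [-2.67, 2.67], [-0.69, 1.73], [-1.03, 1.25], [-2.08, 2.16], [-1.42, 1.45], [-3.14, 3.14]. Speed limits (rad/s): [2.39, 2.39, 3.01, 3.14, 3.14, 3.14].

### API

Orientations are given as a unit quaternion [x, y, z, w].
In Python, from workcell import robot gives the robot as it stands.
- The arm moves only by the shell command python3 -m handwheel 'ROWS' [FORCE]. ROWS is JSON, a list of rows, each a list of 5 numbers: the shift along the tool's x, y, z in mm, then the turn about the tool's z in rad, then the opening, from 0 (shut) to 1 (fully open). A call has 1 to 12 rows; each row shifts and turns the commanded pose from where the row before left it, along the tool's axes as they then stand; what a row does not reach is not made up. A row lasts 1/8 s, in which the tool goes at most 62.5 mm and 10.7 degrees, less where a joint would pass 70% of its speed; a pose out of reach is approached as far as the arm can. A call with a gripper value outside its range is refused whole. The fingers move at their own pace and stop on an object; FORCE is the grip in N (left out, the last holds). Time passes only in rows, so rows that do not move let the fingers close. It gives the time, the measured TCP pose, the force, the opening and the grip force at its end, in the units of the state.
- robot.sense(): the state, without advancing time (a new reading comes with each control period).
- robot.camera(name): name is "scene" or "side" or "wrist"; returns the picture (420x560x3 uint8, blue, green, red); there is no depth.
- robot.get_calibration(name): a dict with "intrinsics" (3x3 intrinsics, pixels), "k1" (the pictures are not rectified: a ray, as slopes to the right and down, at radius r is drawn at 1 + k1 r^2 times it, then the intrinsics apply), "view" (4x4, takes a point from world to camera coordinates). Camera axes: x right, y up, looking along -z (the intrinsics and any distortion apply to the point x, -y, -z); pixel columns grow to the right and rows downward; lengths in m; the calibration is good to about 2 mm. A picture is of the moment at which its call begins: read the wrist's pose just before it. get_calibration takes no time and is no camera call; for the wrist camera it gives the pose at the moment of the call.
- robot.finish_job(): hands the job in; it is judged then, once.
The state is a dict: "time_s": time; "joints": joint angles; "qvel": joint speeds; "effort": joint torques, N m; "position": TCP position; "eef_rot": TCP orientation; "force": force on the tool from outside, world axes, zero at the start; "torque": the same for the moment, N m; "width": finger opening in m; "finger_force": force on a finger pad.
Only numpy, scipy, OpenCV 4.12 (cv2) and the standard library are available. Lean on these libraries where they do the work, as an engineer would, in place of code of your own. Each camera call takes 0.05 s, during which the arm holds its last target. There are 200 camera calls.

## Working session

There is one attempt and no reset: what is moved stays moved. The work goes in short steps, Python scripts to look and compute and a shell command to move; the robot and the scene stay as the last step left them, time stands still between calls to the robot, and variables do not carry over. Pictures are saved under pics/ and viewed, at most 10 in all, crops included, and the job is handed in when it is done.

```bash
mkdir -p pics; cat > h.py <<'E'
import numpy as np, cv2
from workcell import robot
def ray(name,u,v):
    c=robot.get_calibration(name);K=np.array(c["intrinsics"]);V=np.array(c["view"])
    d=np.array([(u-K[0,2])/K[0,0],(v-K[1,2])/K[1,1]]);s=d.copy()
    for _ in range(30): s=d/(1+c["k1"]*(s@s))
    R=V[:3,:3];o=-R.T@V[:3,3];return o,R.T@np.array([s[0],-s[1],-1])
def atz(name,u,v,z):
    o,d=ray(name,u,v);return o+d*(z-o[2])/d[2]
def proj(name,p):
    c=robot.get_calibration(name);K=np.array(c["intrinsics"]);V=np.array(c["view"])
    q=V[:3,:3]@np.asarray(p,float)+V[:3,3];s=np.array([q[0],-q[1]])/-q[2];s=s*(1+c["k1"]*(s@s))
    return K[0,0]*s[0]+K[0,2],K[1,1]*s[1]+K[1,2]
E
python3 - <<'E'
from h import *
for n in("scene","side"): cv2.imwrite(f"pics/{n}0.png",robot.camera(n))
print(robot.sense())
E
```

```text
{'time_s': 0.1, 'joints': array([ 1.28501996e+00,  3.14119031e-01, -4.79387107e-02,  1.21018145e+00,
        2.33049172e-06,  1.57080992e+00]), 'qvel': array([-8.38160412e-05, -1.67811027e-03,  1.43516833e-03,  7.46743768e-04,
       -5.40839680e-04, -5.17859244e-04]), 'effort': array([ 1.96553975e-05, -5.40770566e+01,  3.40539694e+01,  1.12120921e-02,
       -8.43482127e-06, -9.53544742e-06]), 'position': array([0.16899595, 0.57517355, 0.21316023]), 'eef_rot': array([ 1.42409142e-01,  9.89807616e-01, -7.13915580e-04, -1.03882355e-04]), 'force': array([-0.25340566, -0.59289627,  0.03034268]), 'torque': array([0.03589972, 0.03949904, 0.01455271]), 'finger_force': 0.0, 'width': 0.08545166159413824}
```

View pics/scene0.png

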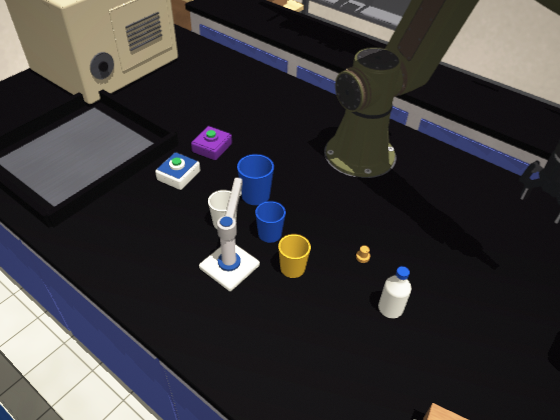

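View pics/side0.png

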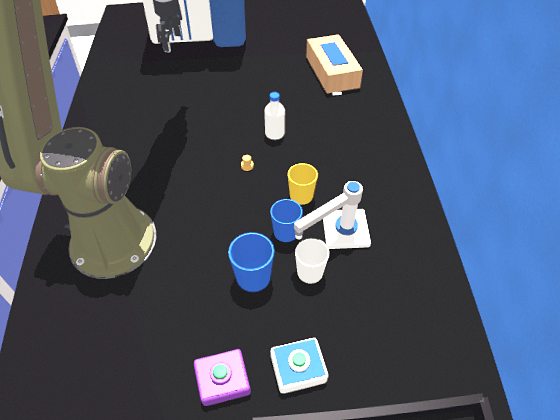

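Candidates for the beaker are the small blue one (scene 270,222; side 287,220) and the large blue one (scene 255,180; side 252,262). I choose the small one. Candidates for the button are the white/blue console (scene 177,163; side 299,360) and the purple one (scene 211,138; side 220,372). I choose the white one. The spout now points between the blue and white beakers. Next I check this in a close crop.

```bash
python3 - <<'E'
from h import *
a=cv2.imread("pics/scene0.png")[145:295,155:315];b=cv2.imread("pics/side0.png")[160:390,240:390]
a=cv2.resize(a,None,fx=2.5,fy=2.5,interpolation=cv2.INTER_CUBIC);b=cv2.resize(b,None,fx=2.5,fy=2.5,interpolation=cv2.INTER_CUBIC)
o=np.zeros((580,790,3),np.uint8);o[:375,:400]=a;o[:575,410:785]=b;cv2.imwrite("pics/crop.png",o)
E
```

```text
(no output)
```

View pics/crop.png

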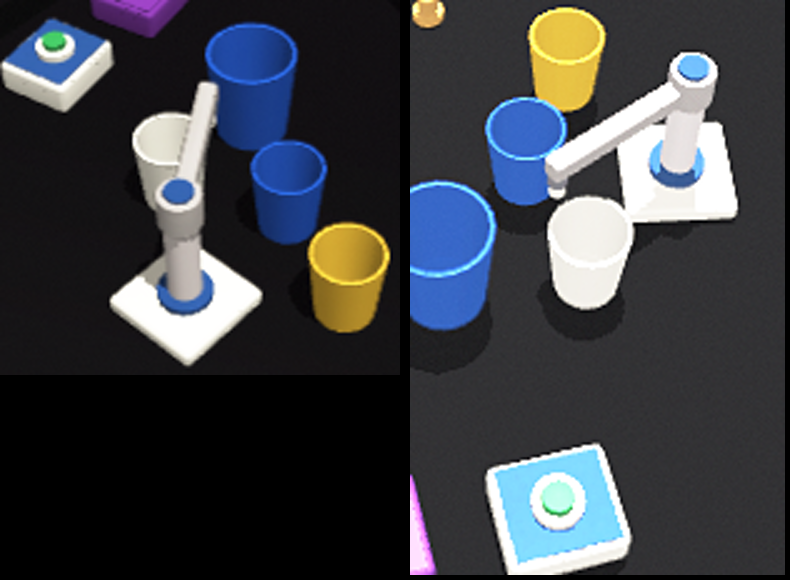

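```bash
python3 - <<'E'
from h import *
S=lambda a,b:ray("scene",155+a/2.5,145+b/2.5)
D=lambda a,b:ray("side",240+(a-410)/2.5,160+b/2.5)
def tri(r1,r2):
    (o1,d1),(o2,d2)=r1,r2
    t=np.linalg.lstsq(np.c_[d1,-d2],o2-o1,rcond=None)[0];p,q=o1+t[0]*d1,o2+t[1]*d2
    return (p+q)/2,np.linalg.norm(p-q)
P={}
for n,s,d in [("cap",(179,191),(693,68)),("blue",(288.5,168),(526.5,135)),("white",(170,146),(590,231)),("yellow",(348,258),(567,46)),("big",(251,60),(439,230)),("button",(53,41),(558,497)),("tiptop",(207,86),(556,160))]:
    p,e=tri(S(*s),D(*d));P[n]=p;print(n,p.round(4),round(e,4))
c=P["cap"]
for n in("blue","white","yellow","tiptop","big"):
    v=P[n]-c;print(n,np.hypot(*v[:2]).round(4),np.arctan2(v[1],v[0]).round(3))
print("coupl",atz("side",247,160,.03),"bottle",atz("side",275,97,.16))
for n in("cap",): print(atz("scene",155+179/2.5,145+191/2.5,.189),atz("side",240+283/2.5,160+68/2.5,.189))
for pz in[(288.5,168)]: print(atz("scene",155+288.5/2.5,145+168/2.5,.095),atz("side",240+116.5/2.5,160+54,.095))
E
```

```text
cap [ 0.6467 -0.0168  0.1872] 0.0027
blue [ 0.4812 -0.011   0.0892] 0.0067
white [ 0.5363 -0.1361  0.0877] 0.0006
yellow [0.5377 0.1159 0.0826] 0.007
big [ 0.3881 -0.1409  0.1149] 0.0002
button [ 0.4784 -0.3941  0.0633] 0.0009
tiptop [ 0.5018 -0.1082  0.1725] 0.0014
blue 0.1656 3.106
white 0.1626 -2.318
yellow 0.1717 2.258
tiptop 0.1712 -2.579
big 0.2868 -2.694
coupl [0.3862641  0.24727042 0.03      ] bottle [0.48195949 0.3805782  0.16      ]
[ 0.64655349 -0.01512538  0.189     ] [ 0.64726842 -0.01930049  0.189     ]
[ 0.48203951 -0.00656361  0.095     ] [ 0.48336637 -0.01781435  0.095     ]
```

```bash
python3 -m handwheel '[[0,0,-30,-0.143,0],[0,0,-30,-0.143,0],[-25,-43,0,0,0],[-27,-47,0,0,0],[-27,-47,0,0,0],[-27,-47,0,0,0],[-27,-47,0,0,0],[-27,-47,0,0,0],[-27,-47,0,0,0],[-27,-47,0,0,0],[-27,-47,0,0,0],[-25,-43,0,0,0]]'
```

```text
time_s: 1.6
position: [0.4357, 0.1119, 0.2737]
eef_rot: [0.0, 1.0, 0.0, -0.0]
force: [0.7, 1.2, -0.0]
width: 0.0003
finger_force: 0.0
```

```bash
python3 -m handwheel '[[-28,-48,0,0,0],[-28,-48,0,0,0],[-28,-48,0,0,0],[-28,-48,0,0,0],[-26,-46,0,0,0],[0,0,0,0,0]]'
python3 - <<'E'
from h import *
cv2.imwrite("pics/w1.png",robot.camera("wrist"))
for n,p in dict(cap=(.647,-.017,.189),blue=(.482,-.011,.095),tip=(.502,-.108,.173)).items(): print(n,proj("wrist",p))
E
```

```text
time_s: 2.35
position: [0.574, -0.1272, 0.2724]
eef_rot: [0.002, 1.0, -0.0, -0.001]
force: [-0.6, 0.9, -0.1]
width: -0.0002
finger_force: 0.0
cap (np.float64(400.02226625335123), np.float64(289.89187837127065))
blue (np.float64(391.4033098296111), np.float64(85.00348588019254))
tip (np.float64(294.66426493926076), np.float64(110.70406622620831))
```

View pics/w1.png

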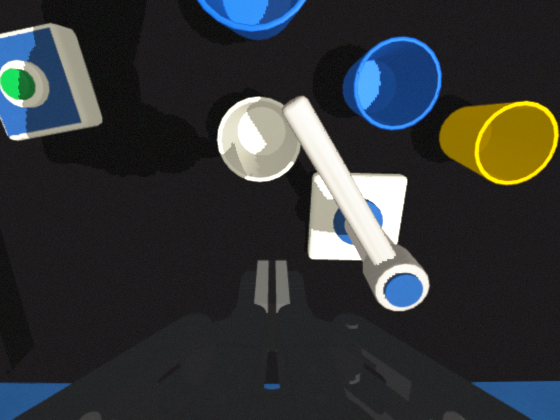

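```bash
python3 - <<'E'
from h import *
b=atz("wrist",396,83.5,.095);c=atz("wrist",403,289,.189);g=atz("wrist",18,84,.063);t=atz("wrist",296,102,.173)
y=atz("wrist",515.5,143,.095);w=atz("wrist",259,139,.095)
print(b,c,g,t)
for p in(b,t,y,w): v=p-c;print(np.hypot(*v[:2]),np.arctan2(v[1],v[0]))
E
python3 -m handwheel '[[0,0,40,0,0],[0,0,40,0,0],[0,0,30,0,0],[0,0,0,0,0]]'
```

```text
[ 0.48064348 -0.00675401  0.095     ] [ 0.64614457 -0.0145781   0.189     ] [ 0.47843686 -0.3910246   0.063     ] [ 0.49576476 -0.10712658  0.173     ]
0.16568593183991426 3.094352669868893
0.17657663211596542 -2.589903632175691
0.17444486232574424 2.2485980378981467
0.16755736413048788 -2.314466613870612
time_s: 2.9
position: [0.5706, -0.1225, 0.1617]
eef_rot: [-0.001, 1.0, 0.001, -0.003]
force: [-0.5, -0.4, -0.1]
width: 0.0003
finger_force: 0.0
```

```bash
python3 -m handwheel '[[4,6.5,0,0,0],[4,6.5,0,0,0],[4,6.5,0,0,0],[4,6.5,0,0,0],[4,6.5,0,0,0],[4,6.5,0,0,0],[4,6.5,0,0,0],[3,6.5,0,0,0],[3,6.5,0,0,0],[3,6.5,0,0,0],[2,6.5,0,0,0],[0,0,0,0,0]]'
python3 - <<'E'
from h import *
print(robot.sense()["position"])
cv2.imwrite("pics/w2.png",robot.camera("wrist"))
E
```

```text
time_s: 4.4
position: [0.5342, -0.0523, 0.1639]
eef_rot: [-0.0, 1.0, -0.0, 0.0]
force: [-0.3, 0.5, -0.1]
width: -0.0001
finger_force: 0.0
[ 0.53419266 -0.0523087   0.16393916]
```

View pics/w2.png

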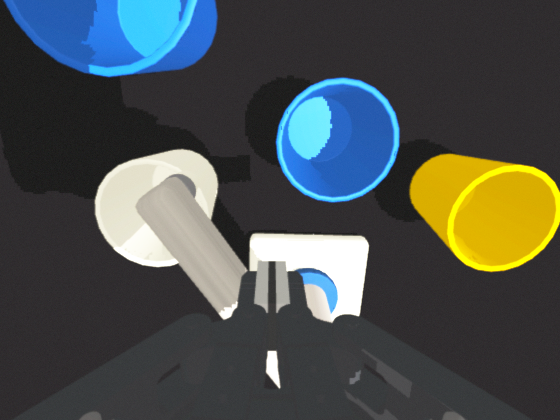

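```bash
python3 - <<'E'
from h import *
s=robot.sense();print(s["position"],s["force"])
V=np.array(robot.get_calibration("wrist")["view"]);print("cam",-V[:3,:3].T@V[:3,3])
c=np.array([.6463,-.015])
t=atz("wrist",158,197,.173);v=t[:2]-c;print(t,np.hypot(*v),np.arctan2(v[1],v[0]))
for a in(-2.59,-2.8,3.094):
    d=np.array([np.cos(a),np.sin(a)])
    print(a,[np.round(proj("wrist",[*(c+r*d),.173])) for r in(.18,.12,.03)])
print("tip",proj("wrist",[*s["position"][:2],.150]),proj("wrist",[*c,.189]))
cv2.imwrite("pics/sc2.png",cv2.resize(robot.camera("side")[150:300,200:400],None,fx=3,fy=3))
E
```

```text
[ 0.53432206 -0.05256598  0.16396816] [ 0.0898033   0.08069    -0.08693912]
cam [ 0.4508673  -0.05264588  0.32508371]
[ 0.49752965 -0.1066312   0.173     ] 0.1747251967061224 -2.589546655525579
-2.59 [array([151., 188.]), array([223., 283.]), array([308., 395.])]
-2.8 [array([222., 153.]), array([267., 264.]), array([318., 391.])]
3.094 [array([375., 130.]), array([358., 252.]), array([337., 389.])]
tip (np.float64(271.7061882703123), np.float64(246.51464486477215)) (np.float64(336.45409937891566), np.float64(451.0953517388204))
```

View pics/sc2.png

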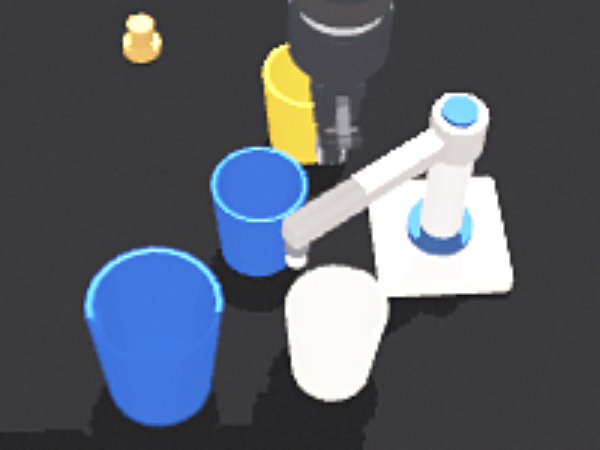

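```bash
python3 - <<'E'
from h import *
s=robot.sense();print(s["joints"],s["width"])
p=s["position"]
for z in(.13,.15,.17,.19,.21): print(z,np.round(proj("side",[*p[:2],z])),np.round(proj("scene",[*p[:2],z])),np.round(proj("wrist",[*p[:2],z])))
a,b=robot.camera("scene")[145:295,155:315],robot.camera("side")[130:280,240:400]
cv2.imwrite("pics/z3.png",cv2.resize(np.hstack([a,b]),None,fx=2.5,fy=2.5,interpolation=cv2.INTER_CUBIC))
E
```

```text
[-9.83084171e-02  2.21458142e-01 -2.84296063e-01  1.06482361e+00
 -1.63995390e-04 -9.86980580e-02] 0.00021532602540493275
0.13 [308. 215.] [245. 206.] [272. 233.]
0.15 [309. 210.] [245. 201.] [272. 247.]
0.17 [309. 205.] [245. 196.] [272. 263.]
0.19 [309. 200.] [245. 190.] [272. 284.]
0.21 [310. 195.] [245. 185.] [272. 310.]
```

View pics/z3.png

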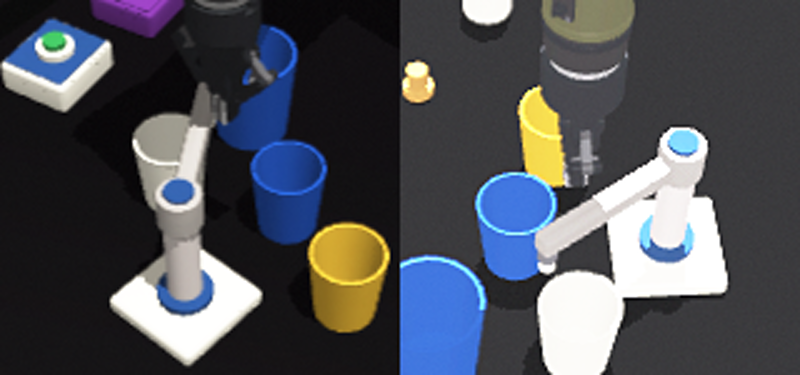

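The fingertips passed over the arm. They sit about 25 mm higher than I had assumed, at roughly z 0.175. Nothing was touched. I'll lift, go back to the -y side, and go in lower.

```bash
python3 -m handwheel '[[0,0,40,0,0]]' >/dev/null 2>&1 & sleep 0; wait; python3 -c "
from h import *
print(robot.sense()['position'],robot.sense()['force'])"
```

```text
[ 0.53752559 -0.05330308  0.12629127] [-0.10154575 -0.33251246 -0.68456265]
```

I typed the wrong sign, so that row went down beside the arm instead of up. There was no contact (force under 1 N). I'll now lift properly and go back.

```bash
python3 -m handwheel '[[0,0,-45,0,0],[0,0,-40,0,0],[-14,-25,0,0,0],[-14,-25,0,0,0],[-13,-25,0,0,0],[0,0,0,0,0],[0,0,40,0,0],[0,0,35,0,0],[0,0,0,0,0]]'
python3 - <<'E'
from h import *
s=robot.sense();p=s["position"];cv2.imwrite("pics/w4.png",robot.camera("wrist"))
print(p,s["force"])
t=np.array([.49676,-.1069,.173]);print(proj("wrist",t))
E
```

```text
time_s: 5.85
position: [0.5725, -0.1266, 0.1313]
eef_rot: [-0.0, 1.0, 0.001, -0.003]
force: [-0.3, 0.0, 1.0]
width: 0.0001
finger_force: 0.0
[ 0.57247408 -0.12664827  0.13130898] [-0.34426416  0.02923892  0.95004246]
(np.float64(329.5823942704176), np.float64(111.54567785228514))
```

View pics/w4.png

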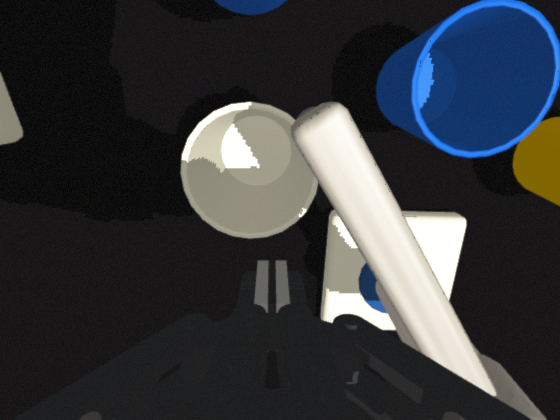

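```bash
python3 -m handwheel '[[4,6.5,0,0,0],[4,6.5,0,0,0],[4,6.5,0,0,0],[4,6.5,0,0,0],[4,6.5,0,0,0],[4,6.5,0,0,0],[4,6.5,0,0,0],[4,6.5,0,0,0],[4,6.5,0,0,0],[3,6.5,0,0,0],[3,6.5,0,0,0],[0,0,0,0,0]]'
python3 - <<'E'
from h import *
s=robot.sense();p=s["position"];cv2.imwrite("pics/w5.png",robot.camera("wrist"))
print(p,s["force"])
c=np.array([.6463,-.015])
for a in(-2.59,-2.8,-3.0,3.094):
    d=np.array([np.cos(a),np.sin(a)])
    print(a,[np.round(proj("wrist",[*(c+r*d),.173])) for r in(.18,.12)])
E
```

```text
time_s: 7.4
position: [0.5327, -0.0556, 0.1338]
eef_rot: [-0.0, 1.0, 0.0, -0.0]
force: [-0.2, 0.2, 0.7]
width: -0.0001
finger_force: 0.0
[ 0.53270968 -0.05558192  0.13377991] [-0.17516507  0.19555721  0.65946051]
-2.59 [array([134., 212.]), array([221., 322.])]
-2.8 [array([219., 171.]), array([273., 301.])]
-3.0 [array([314., 147.]), array([329., 290.])]
3.094 [array([408., 143.]), array([383., 287.])]
```

View pics/w5.png

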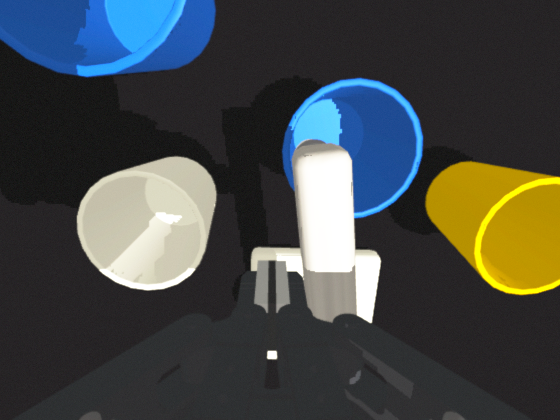

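```bash
python3 - <<'E'
from h import *
c=np.array([.6463,-.015])
for n,u,v,z in(("tip",323,150,.173),("mid",328,220,.173),("blue",355.5,148,.095)):
    t=atz("wrist",u,v,z);w=t[:2]-c;print(n,t,np.hypot(*w),np.arctan2(w[1],w[0])%6.2832)
E
python3 -m handwheel '[[2,5,0,0,0],[2,5,0,0,0],[1,4,0,0,0],[0,0,0,0,0],[0,0,0,0,0]]'
```

```text
tip [ 0.46901149 -0.03726076  0.173     ] 0.17868060327493834 3.266515991926832
mid [ 0.49622714 -0.03394293  0.173     ] 0.1512636706489612 3.267168200215167
blue [ 0.48022331 -0.00598663  0.095     ] 0.16632109780084078 3.0873735146321373
time_s: 8.07
position: [0.5281, -0.0421, 0.1338]
eef_rot: [-0.0, 1.0, 0.0, -0.0]
force: [-0.0, 0.6, -0.0]
width: -0.0
finger_force: 0.0
```

```bash
python3 - <<'E'
from h import *
s=robot.sense();p=s["position"];cv2.imwrite("pics/w6.png",robot.camera("wrist"))
print(p,s["force"])
E
```

```text
[ 0.5280961  -0.0421106   0.13382036] [-0.02980729  0.58612374 -0.03609953]
```

View pics/w6.png

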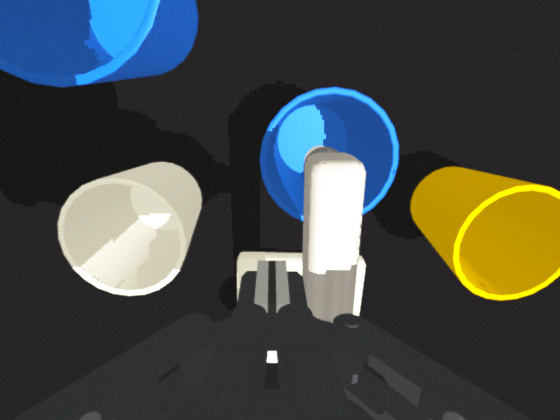

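```bash
python3 - <<'E'
from h import *
c=np.array([.6463,-.015])
for n,u,v,z in(("tip",335,158,.173),("mid",333.5,220,.173),("blue",330,155,.095)):
    t=atz("wrist",u,v,z);w=t[:2]-c;print(n,t,np.hypot(*w),np.arctan2(w[1],w[0])%6.2832)
E
```

```text
tip [ 0.46717038 -0.01901276  0.173     ] 0.1791745639772032 3.1640050137194025
mid [ 0.49147358 -0.01810393  0.173     ] 0.15485752592008747 3.1616524527559418
blue [ 0.4796964  -0.00725412  0.095     ] 0.16678356185917484 3.0951332523764363
```

```bash
python3 -m handwheel '[[0,4,0,0,0],[0,4.5,0,0,0],[0,0,0,0,0],[0,0,0,0,0],[0,-15,0,0,0],[0,-15,0,0,0],[0,0,0,0,0]]'
cat > m.py <<'E'
from h import *
im=robot.camera("wrist").astype(int);c=np.array([.6463,-.015])
sat=im.max(2)-im.min(2)
br=((im.min(2)>110)&(sat<45)).astype(np.uint8)
hsv=cv2.cvtColor(im.astype(np.uint8),cv2.COLOR_BGR2HSV)
bl=((abs(hsv[...,0].astype(int)-110)<15)&(hsv[...,1]>150)&(hsv[...,2]>60)).astype(np.uint8)
n,l,st,ce=cv2.connectedComponentsWithStats(bl)
print([(st[i].tolist()) for i in range(1,n) if st[i,4]>300])
for v in range(150,290,15):
    x=np.flatnonzero(br[v]);r=np.split(x,np.flatnonzero(np.diff(x)>1)+1)
    r=[(int(k[0]),int(k[-1])) for k in r if len(k)>25];o=[]
    for a,b in r:
        t=atz("wrist",(a+b)/2,v,.173)[:2]-c;o.append((a,b,round(float(np.arctan2(t[1],t[0])%6.2832),3)))
    print(v,o)
for a in(3.06,3.092,3.12):print(a,[np.round(proj("wrist",[*(c+q*np.array([np.cos(a),np.sin(a)])),.173])) for q in(.18,.15,.13)])
print("blue exp",proj("wrist",[.480,-.007,.095]))
E
python3 m.py
```

```text
time_s: 9.0
position: [0.5283, -0.0653, 0.1339]
eef_rot: [0.001, 1.0, -0.0, 0.0]
force: [0.8, 1.0, 0.2]
width: 0.0002
finger_force: 0.0
[[0, 0, 228, 88, 16196], [297, 86, 142, 140, 12207], [306, 290, 50, 25, 753]]
150 []
165 [(171, 202, 3.572), (407, 455, 3.089)]
180 [(132, 220, 3.606), (404, 457, 3.083)]
195 [(107, 225, 3.64), (399, 453, 3.086)]
210 [(98, 225, 3.667), (396, 450, 3.085)]
225 [(94, 223, 3.694), (393, 446, 3.086)]
240 [(95, 221, 3.718), (391, 443, 3.084)]
255 [(100, 219, 3.74), (264, 371, 3.361), (389, 439, 3.084)]
270 [(110, 214, 3.762), (287, 369, 3.339), (385, 435, 3.086)]
285 [(127, 199, 3.79), (303, 366, 3.326), (382, 431, 3.087)]
3.06 [array([447., 157.]), array([428., 232.]), array([417., 276.])]
3.092 [array([431., 156.]), array([416., 231.]), array([407., 276.])]
3.12 [array([418., 155.]), array([405., 231.]), array([398., 275.])]
blue exp (np.float64(367.76066241421137), np.float64(155.16347587740287))
```

```bash
python3 -m handwheel '[[0,0,-50,0,0],[0,0,-40,0,0],[7,-45,0,0,0],[8,-50,0,0,0],[8,-50,0,0,0],[8,-50,0,0,0],[8,-50,0,0,0],[7,-45,0,0,0],[4,-37,0,0,0],[0,0,0,0,0]]'
python3 - <<'E'
from h import *
s=robot.sense();p=s["position"];im=robot.camera("wrist");print(p,s["force"])
hsv=cv2.cvtColor(im,cv2.COLOR_BGR2HSV)
g=((abs(hsv[...,0].astype(int)-65)<22)&(hsv[...,1]>110)&(hsv[...,2]>60)).astype(np.uint8)
n,l,st,ce=cv2.connectedComponentsWithStats(g)
for i in range(1,n):
    if st[i,4]>60: print(st[i],ce[i],atz("wrist",*ce[i],.063))
print(proj("wrist",[.4785,-.3925,.063]))
E
```

```text
time_s: 10.3
position: [0.4777, -0.393, 0.2234]
eef_rot: [0.002, 1.0, 0.0, -0.0]
force: [0.0, 0.2, -0.3]
width: 0.0002
finger_force: 0.0
[ 0.47774885 -0.39296715  0.22335504] [ 0.00870631  0.15864407 -0.33821769]
[256 168  30  31 725] [270.59448276 183.11034483] [ 0.47868133 -0.39226584  0.063     ]
(np.float64(270.3571862976409), np.float64(182.93291338671634))
```

```bash
python3 -m handwheel '[[0,0,45,0,0],[0,0,45,0,0],[0,0,30,0,0],[0,0,10,0,0],[0,0,6,0,0],[0,0,6,0,0],[0,0,0,0,0]]'
```

```text
time_s: 11.22
position: [0.4787, -0.3909, 0.0824]
eef_rot: [-0.0, 1.0, -0.0, 0.0]
force: [0.4, 1.2, -0.0]
width: -0.0
finger_force: 0.0
```

```bash
python3 -m handwheel '[[0,0,4,0,0],[0,0,4,0,0],[0,0,0,0,0]]';python3 -m handwheel '[[0,0,3,0,0],[0,0,3,0,0],[0,0,0,0,0]]'
```

```text
time_s: 11.6
position: [0.4781, -0.3906, 0.0735]
eef_rot: [-0.0, 1.0, 0.0, -0.0]
force: [0.5, -0.1, -0.1]
width: 0.0002
finger_force: 0.0
time_s: 11.98
position: [0.4781, -0.3906, 0.0675]
eef_rot: [-0.0, 1.0, 0.0, -0.0]
force: [-0.6, -0.1, -1.1]
width: 0.0003
finger_force: 0.0
```

```bash
for i in 1; do python3 -m handwheel '[[0,0,3,0,0],[0,0,0,0,0]]' | grep -E 'posi|^force'; python3 -m handwheel '[[0,0,3,0,0],[0,0,0,0,0]]' | grep -E 'posi|^force';python3 -m handwheel '[[0,0,3,0,0],[0,0,0,0,0]]' | grep -E 'posi|^force'; done
```

```text
position: [0.4782, -0.3907, 0.0646]
force: [-0.6, -0.2, -0.6]
position: [0.4782, -0.3906, 0.0616]
force: [0.1, -0.4, 0.3]
position: [0.4782, -0.3906, 0.0586]
force: [-1.1, -0.3, -0.1]
```

```bash
python3 -m handwheel '[[0,0,3,0,0],[0,0,0,0,0]]' | grep -E 'posi|^force'; python3 -m handwheel '[[0,0,3,0,0],[0,0,0,0,0]]' | grep -E 'posi|^force'
python3 - <<'E'
from h import *
im=robot.camera("wrist");hsv=cv2.cvtColor(im,cv2.COLOR_BGR2HSV)
g=((abs(hsv[...,0].astype(int)-65)<22)&(hsv[...,1]>110)&(hsv[...,2]>40)).astype(np.uint8)
n,l,st,ce=cv2.connectedComponentsWithStats(g);print([st[i].tolist() for i in range(1,n) if st[i,4]>40]); print(proj("wrist",[.4785,-.3925,.063]))
E
```

```text
position: [0.4782, -0.3906, 0.0556]
force: [-0.7, -0.1, -1.2]
position: [0.4782, -0.3906, 0.0526]
force: [0.1, 0.3, 0.2]
[[235, 237, 62, 48, 1428]]
(np.float64(268.113752832986), np.float64(267.63448756585734))
```

```bash
for i in 1; do python3 -m handwheel '[[0,0,2,0,0],[0,0,0,0,0]]' | grep -E 'posi|^force'; python3 -m handwheel '[[0,0,2,0,0],[0,0,0,0,0]]' | grep -E 'posi|^force';python3 -m handwheel '[[0,0,2,0,0],[0,0,0,0,0]]' | grep -E 'posi|^force';python3 -m handwheel '[[0,0,2,0,0],[0,0,0,0,0]]' | grep -E 'posi|^force'; done
```

```text
position: [0.4783, -0.3907, 0.0507]
force: [-0.5, -0.9, -0.7]
position: [0.4784, -0.3909, 0.0489]
force: [0.1, -0.5, 2.2]
position: [0.4785, -0.3909, 0.047]
force: [0.5, -1.1, 1.7]
position: [0.4785, -0.3909, 0.045]
force: [-0.7, -0.0, 3.1]
```

Contact was at about TCP z 0.050, and the force is rising. I'll keep going to the bottom.

```bash
python3 -m handwheel '[[0,0,2,0,0],[0,0,0,0,0]]' | grep -E 'posi|^force'; python3 -m handwheel '[[0,0,2,0,0],[0,0,0,0,0]]' | grep -E 'posi|^force'
```

```text
position: [0.4785, -0.3909, 0.0436]
force: [-0.8, 1.2, 8.7]
position: [0.4786, -0.391, 0.0434]
force: [-4.9, 5.3, 21.2]
```

It has bottomed out at 21 N with the position stalled. I'll lift off and check the spout and beakers.

```bash
python3 -m handwheel '[[0,0,-10,0,0],[0,0,-30,0,0],[0,0,-60,0,0],[0,0,-60,0,0],[0,0,-30,0,0],[0,0,0,0,0],[0,0,0,0,0]]'
python3 - <<'E'
from h import *
old=cv2.imread("pics/side0.png");im=robot.camera("side")
def blobs(i,h,w,s=150):
    q=cv2.cvtColor(i,cv2.COLOR_BGR2HSV);m=((abs(q[...,0].astype(int)-h)<w)&(q[...,1]>s)&(q[...,2]>60)).astype(np.uint8);m[:,380:]=0;m[:150]=0
    n,l,st,ce=cv2.connectedComponentsWithStats(m);return [(st[k].tolist(),ce[k].round(1).tolist()) for k in range(1,n) if st[k,4]>60]
for n,h,w,s in(("yel/brass",22,8,120),("blue",110,12,150),("green",68,15,60)): print(n,blobs(old,h,w,s),"\n  ->",blobs(im,h,w,s))
E
```

```text
time_s: 15.65
position: [0.4778, -0.3903, 0.2295]
eef_rot: [-0.0, 1.0, 0.001, -0.001]
force: [-0.1, -0.1, -0.3]
width: -0.0004
finger_force: 0.0
yel/brass [([241, 155, 13, 16, 109], [246.9, 164.6]), ([289, 163, 27, 21, 427], [302.2, 173.5]), ([288, 166, 31, 39, 483], [301.8, 191.5])] 
  -> [([241, 161, 12, 10, 65], [245.9, 166.5])]
blue [([270, 199, 33, 43, 969], [284.9, 219.0]), ([336, 226, 20, 8, 73], [345.3, 230.3]), ([228, 232, 47, 60, 2025], [251.6, 260.9])] 
  -> [([229, 234, 46, 58, 1949], [252.0, 261.5]), ([287, 368, 13, 16, 82], [293.1, 377.0])]
green [([293, 352, 13, 15, 99], [298.7, 358.7]), ([213, 365, 14, 14, 142], [219.2, 371.4])] 
  -> [([213, 365, 14, 14, 151], [219.4, 371.8])]
```

```bash
python3 -m handwheel '[[-8,45,-20,0,0],[-8,50,-20,0,0],[-8,50,0,0,0],[-8,50,0,0,0],[-8,45,0,0,0],[0,0,0,0,0]]'; python3 m.py
python3 - <<'E'
from h import *
print([np.round(proj("wrist",p)) for p in((.5363,-.136,.095),(.5377,.1159,.095))])
E
```

```text
time_s: 16.45
position: [0.5177, -0.1479, 0.2693]
eef_rot: [-0.002, 1.0, 0.001, -0.001]
force: [0.2, -0.3, -0.5]
width: 0.0003
finger_force: 0.0
[[211, 0, 134, 104, 11555], [2, 85, 102, 97, 4591], [356, 102, 100, 86, 5425], [347, 242, 45, 41, 656], [404, 333, 32, 25, 508], [517, 409, 43, 11, 395]]
150 [(432, 470, 3.12)]
165 [(253, 306, 3.82), (429, 465, 3.126)]
180 [(49, 76, 4.258), (242, 317, 3.858), (425, 461, 3.132)]
195 [(239, 319, 3.903), (423, 457, 3.134)]
210 [(242, 315, 3.953), (420, 454, 3.136)]
225 [(255, 303, 4.007), (325, 450, 3.479)]
240 [(324, 446, 3.528)]
255 [(392, 443, 3.256)]
270 [(321, 346, 4.016), (357, 439, 3.489)]
285 [(320, 435, 3.802)]
3.06 [array([467., 140.]), array([457., 178.]), array([450., 202.])]
3.092 [array([460., 139.]), array([451., 178.]), array([445., 202.])]
3.12 [array([453., 139.]), array([446., 177.]), array([441., 201.])]
blue exp (np.float64(414.76238307162123), np.float64(142.96040870590818))
[array([284., 197.]), array([522., 199.])]
```

```bash
python3 -m handwheel '[[-15,45,0,0,0],[-10,45,0,0,0],[-5,45,0,0,0],[0,0,0,0,0],[0,0,0,0,0]]'; python3 m.py
```

```text
time_s: 17.12
position: [0.548, -0.017, 0.2701]
eef_rot: [0.0, 1.0, -0.0, -0.001]
force: [0.3, -0.3, 0.0]
width: 0.0
finger_force: 0.0
[[49, 0, 152, 67, 8264], [237, 66, 89, 89, 4549], [0, 395, 50, 25, 797], [494, 394, 66, 26, 1201]]
150 [(112, 201, 3.716), (271, 298, 3.087)]
165 [(110, 199, 3.772), (270, 298, 3.085)]
180 [(115, 191, 3.832), (269, 296, 3.088)]
195 [(127, 182, 3.889), (229, 317, 3.153)]
210 [(227, 319, 3.155)]
225 [(228, 255, 3.478), (267, 318, 2.953)]
240 [(259, 290, 3.141)]
255 [(228, 253, 3.662), (257, 289, 3.166)]
270 [(228, 267, 3.716), (276, 315, 2.672)]
285 []
3.06 [array([295.,  97.]), array([291., 138.]), array([288., 164.])]
3.092 [array([287.,  96.]), array([284., 138.]), array([283., 164.])]
3.12 [array([280.,  96.]), array([279., 137.]), array([278., 163.])]
blue exp (np.float64(282.2931651829637), np.float64(110.30501252636586))
```

```bash
python3 -c "
from workcell import robot
print(robot.finish_job())"
```

```text
the job is handed in; nothing more can be done
None
```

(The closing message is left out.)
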